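# Square up a plaque blank in the corner of the bench jig

### The arm

A 6-joint arm with a two-finger parallel gripper is mounted at the origin on the work surface. World frame = base frame: x ahead of the robot, y to its left, z up, the work surface at z = 0. Lengths are in m, angles in degrees, forces in N, time in s.
With the tool pointing down it reaches from about 0.375 to 0.9 m from the base axis. Payload 3.1 kg.
Tool frame: the origin (TCP) lies on the centre line of the jaws, within the pads' length; the fingertips stand 25 mm ahead of it and the grasp point (between the pads) lies 6 mm ahead of it; z points along the fingers, y is the line along which they close (so a half turn about z gives the same grasp; the last joint's range is limited). The gripper opens to 87 mm and grips with 3 to 60 N. Pads are 19 mm wide; open, the fingers measure 117 mm over their backs; the gripper's body (75 mm by 190 mm) begins 51 mm behind the grasp point.
Start: joints at [59.788, 30.224, 82.088, -0, 67.689, -10.227], TCP at [0.214, 0.587, 0.219] pointing down, gripper open.
Joint ranges: [-176.69, 176.69], [-43.24, 126.21], [12.49, 139.97], [-82, 262], [0, 151.66], [-163.58, 163.58]. Speed limits (degrees/s): [159.86, 159.86, 180, 180, 180, 180].

### API

Orientations are given as a 3x3 rotation matrix whose columns are the frame's x, y, z axes.
In Python, from rig import * gives the robot as it stands.
- The arm moves only by the tool step_arm, never from a script. Its argument "steps" is a list of rows, each a list of 7 numbers: the shift along the tool's x, y, z normalised to -1 to 1, where 1 is 0.3 m, then the turn, a rotation vector about the tool's x, y, z normalised to -1 to 1, where 1 is 45 degrees, then the gripper's target within -1 to 1 (shut at 1, half-way at 0, fully open at -1). A call has 1 to 8 rows; each row is the pose to reach, as a shift and turn from the pose commanded when the call began, along the tool's axes at that moment; what a row does not reach only later rows make up. A row lasts 1/12 s, in which the tool goes at most 41.7 mm and 7.16 degrees, less where a joint would pass 70% of its speed; a pose out of reach is approached as far as the arm can. A call with a number of a shift or a turn outside -1 to 1 is refused whole. A call with a gripper value outside its range is refused whole. The fingers move at their own pace and stop on an object; the grip force is fixed at half the most. Time passes only in rows, so rows that repeat a pose let the fingers close. It gives the time, the measured TCP pose, the force, the opening and the grip force at its end, in the units of the state.
- read_state(): the state, without advancing time (a new reading comes with each control period).
- capture(name): name is "scene" or "top" or "wrist"; returns a dict with "image" (400x640x3 uint8, red, green, blue), "vertical_fov" (degrees; the focal length in pixels is half the picture's height over the tangent of half this angle, whatever the lens; pixels are square), "cx", "cy" (the principal point, pixels), "world_from_camera" (4x4, takes a point from camera to world coordinates); the wrist camera has in their place "T_tool_cam" (4x4, takes a point from camera to tool coordinates, whose origin is the TCP and whose axes are the flange's). Camera axes: x right, y down, z forward; pixel columns grow to the right and rows downward; lengths in m; the calibration is good to about 2 mm. A picture is of the moment at which its call begins: read the wrist's pose just before it. There is no depth.
- hand_in(): hands the job in; it is judged then, once.
The state is a dict: "time_s": time; "joint_positions": joint angles; "qvel": joint speeds; "tau": joint torques, N m; "position": TCP position; "tcp_rot": TCP orientation; "force": force on the tool from outside, world axes, zero at the start; "moment": the same for the moment, N m; "opening": opening from 0.0 (shut) to 1.0 (fully open); "grasp_force": force on a finger pad.
Only numpy, scipy, OpenCV 4.12 (cv2) and the standard library are available. Lean on these libraries where they do the work, as an engineer would, in place of code of your own. Each camera call takes 0.05 s, during which the arm holds its last target. There are 200 camera calls.

### The job

Get the wooden plaque blank ready for marking out: push it along the bench with your fingertips until one long edge lies flush along the fence batten and one end is right up against the square stop block, on the side of the block where the blank started. Only push it: do not pick it up or lift it off the bench. Do not disturb the wax tin, hand plane or try square, and let go of the blank when it is snug in the corner.

Things in the scene. Friction and masses are not known exactly. Their poses are not given: they have to be found in the camera images.
- blank: The plaque blank: a loose flat pale pine board 105 mm (its x) by 150 mm (its y) and 24 mm thick, with a thin dark border line on top, lying flat on the bench; about 0.2 to 0.35 kg, slides under a push of a few newtons. Origin at the centre of its underside.
- fence: The fence: a straight dark hardwood batten screwed to the bench, 30 mm (its x) by 480 mm (its y), 30 mm high, rigid. Origin at the centre of its underside; its x points away from the robot, so the face to use is the one 15 mm on the -x side of the origin, facing the robot and the blank. Its yaw varies by up to about 0.25 rad.
- stop: The stop block: a dark hardwood block screwed to the bench in front of the fence near its left or its right end (this varies), square to the fence, 90 mm (its x) by 40 mm (its y), 36 mm high, rigid. Origin at the centre of its underside; axes parallel to those of the fence. The face to use is 20 mm from the origin along y, on the side towards the middle of the fence, where the blank is.
- tin: Bystander: a round aluminium wax tin, 68 mm across, 44 mm high, loose, standing in front of the fence near the end where the stop block is not. Origin at the centre of its underside.
- plane: Bystander: a small steel hand plane with wooden grips, 160 mm (its x) by 50 mm, 48 mm high, on the bench left of the work. Origin at the centre of its underside.
- square: Bystander: a try square lying flat, wooden stock 22 by 110 mm and 16 mm high, steel blade 150 mm long along its +x, to the right of the work. Origin at the centre of the stock's underside.
Not all that is in view belongs to the job. Leave any green or pink look-alike of the stop alone. What is shaped like the blank but green is not meant.

How it is judged:
By the outcome, as a careful person would: the job done as asked, in the order asked, and still so for the second after the job is handed in, with the robot touching nothing.
It also fails if it takes over 58 s, if anything falls off the work surface, if the arm or the gripper's body presses on something with over 40 N, if the wrist force passes 120 N, or if a joint passes its speed limit or range.

## Working session

There is one attempt and no reset: what is moved stays moved. The work goes in short steps, Python scripts to look and compute and a tool call to move; the robot and the scene stay as the last step left them, time stands still between calls to the robot, and variables do not carry over. Pictures are saved under pics/ and viewed, at most 10 in all, crops included, and the job is handed in when it is done.

Besides the shell and the picture viewer there is one more tool, called after "Call:" as name(argument=value, ...) on one line, values as JSON. step_arm: Moves the arm, as the interface text tells. Scaled input: -1 to 1 covers 0.3 m each way for a shift and 45 degrees each way for a turn. Its arguments: {"type":"object","properties":{"steps":{"type":"array"}},"required":["steps"]}

```bash
mkdir -p pics; ls; cat > h.py <<'E'
from rig import *
import numpy as np, cv2
def cap(name,fn):
    s=read_state(); c=capture(name); cv2.imwrite('pics/'+fn,c['image'][:,:,::-1]); 
    f=c['image'].shape[0]/2/np.tan(np.radians(c['vertical_fov']/2))
    if 'world_from_camera' in c: T=np.array(c['world_from_camera'])
    else:
        W=np.eye(4);W[:3,:3]=s['tcp_rot'];W[:3,3]=s['position'];T=W@np.array(c['T_tool_cam'])
    c['T']=T;c['f']=f;np.savez('pics/'+fn[:-4],image=c['image'],T=T,f=f,cx=c['cx'],cy=c['cy'])
    return c
def ray(c,uv,z):
    uv=np.atleast_2d(np.array(uv,float));T=c['T']
    d=np.c_[(uv[:,0]-c['cx'])/c['f'],(uv[:,1]-c['cy'])/c['f'],np.ones(len(uv))]@T[:3,:3].T
    o=T[:3,3];return o+d*((z-o[2])/d[:,2])[:,None]
E
python3 - <<'E'
from h import *
c=cap('top','top0.png');print(c['T'],c['f']);d=cap('scene','scene0.png')
s=read_state();print(s['time_s'],s['position'],s['tcp_rot'])
E
```

```text
pics
[[-2.25194705e-02 -9.94522015e-01  1.02072697e-01  3.80445732e-01]
 [-9.99746398e-01  2.23902230e-02 -2.41190662e-03  1.04347087e-02]
 [ 1.13263777e-04 -1.02101126e-01 -9.94774018e-01  1.77596661e+00]
 [ 0.00000000e+00  0.00000000e+00  0.00000000e+00  1.00000000e+00]] 511.6171254436122
0.1 [0.21324603 0.58678261 0.21777263] [[-9.39781370e-01  3.41774912e-01 -9.41647190e-04]
 [ 3.41776068e-01  9.39779919e-01 -1.68043645e-03]
 [ 3.10610101e-04 -1.90107534e-03 -9.99998145e-01]]
```

View pics/top0.png

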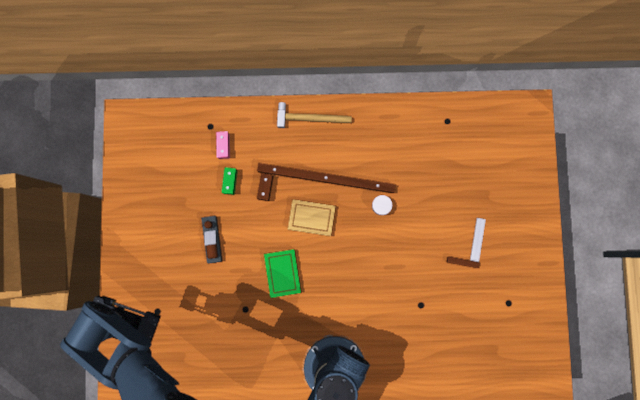

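View pics/scene0.png

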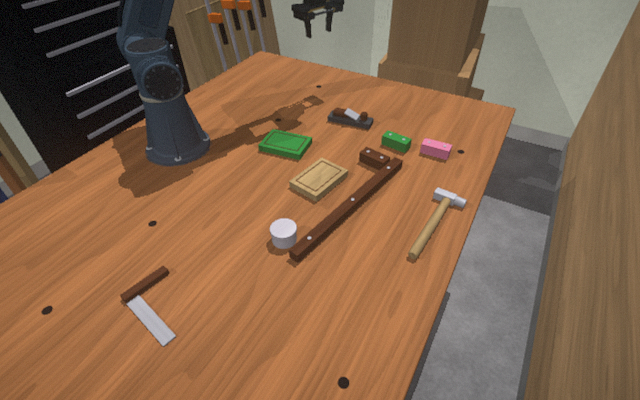

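The top view shows:
- **Dark fence:** runs from (258,168) to (396,188).
- **Stop:** dark brown block at (265,187), at the left end.
- **Blank:** pale board at (312,217).
- **Tin:** (382,205).
- **Plane:** (211,240).
- **Square:** (470,250).

Possible mix-ups are the green board (282,273) for the blank, and the green block (229,181) and pink block (222,144) for the stop. By the description I choose the pale board and the dark block. Next I'll measure them and check the choice in a crop.

```bash
cat > m.py <<'E'
from h import *
def load(fn):
    z=np.load('pics/'+fn);return {k:z[k] for k in z.files}
E
python3 - <<'E'
from m import *
c=load('top0.npz');im=c['image'];hsv=cv2.cvtColor(im,cv2.COLOR_RGB2HSV)
for p in [(312,225),(293,210),(340,180),(266,190),(382,205),(330,240)]: print(p,im[p[1],p[0]],hsv[p[1],p[0]])
crop=im[140:300,190:410];cv2.imwrite('pics/crop0.png',cv2.resize(crop,None,fx=3.5,fy=3.5,interpolation=cv2.INTER_CUBIC)[:,:,::-1])
E
```

```text
(312, 225) [230 191 120] [ 19 122 230]
(293, 210) [207 167 102] [ 19 129 207]
(340, 180) [102  53  31] [  9 178 102]
(266, 190) [104  53  29] [ 10 184 104]
(382, 205) [232 228 237] [133  10 237]
(330, 240) [195 118  54] [ 14 184 195]
```

View pics/crop0.png

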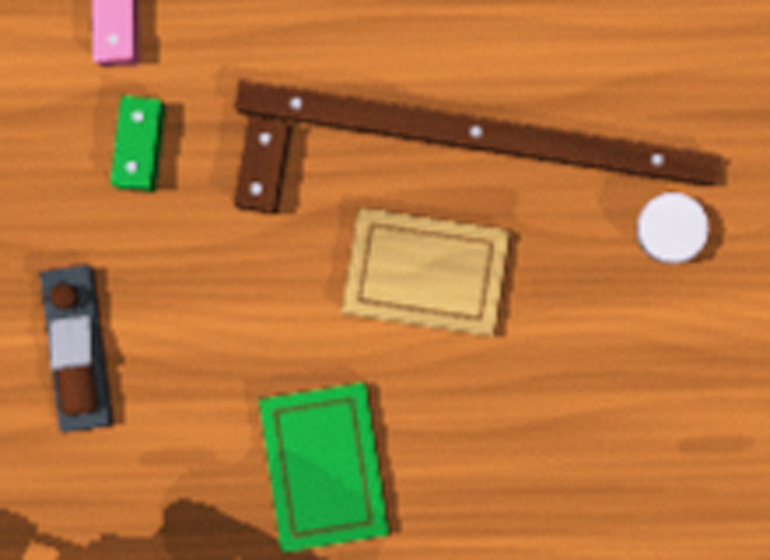

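The crop confirms it: the pale board with the dark border, about (430,270) in the crop, is the blank, and the dark block at (262,165) is the stop, touching the fence. Now to measure them.

```bash
cat >> m.py <<'E'
def biggest(mask):
    cs,_=cv2.findContours(mask.astype(np.uint8),cv2.RETR_EXTERNAL,cv2.CHAIN_APPROX_NONE);return max(cs,key=cv2.contourArea)[:,0,:]
def rect(c,mask,z):
    P=ray(c,biggest(mask),z)[:,:2]
    r=cv2.minAreaRect((P*1000).astype(np.float32)); return r,P
E
python3 - <<'E'
from m import *
c=load('top0.npz');im=c['image'];h,s,v=[a.astype(int) for a in cv2.split(cv2.cvtColor(im,cv2.COLOR_RGB2HSV))]
roi=np.zeros(h.shape,bool);roi[150:245,245:400]=1
r,_=rect(c,roi&(h>15)&(h<26)&(s<150)&(v>130),.024);print('blank',r)
m=roi&(v<125)&(s>155)&(h<13); m=cv2.morphologyEx(m.astype(np.uint8),cv2.MORPH_OPEN,np.ones((3,3)))
r,P=rect(c,m,.030);print('fence+stop',r)
m2=m.copy();m2[:,:276]=0;print('fence right part',rect(c,m2,.03)[0])
# screws
w=(s<90)&(v>110)&roi
n,l,st,ce=cv2.connectedComponentsWithStats(w.astype(np.uint8))
for i in range(1,n):
    if st[i,4]<200: print(ce[i],ray(c,ce[i],.03)[0],st[i,4])
r,_=rect(c,(s<60)&(v>150)&roi,.044);print('tin',r)
E
```

```text
blank ((508.5879211425781, 69.20269012451172), (150.2818603515625, 105.6029281616211), 79.93584442138672)
fence+stop ((625.208251953125, 14.760635375976562), (473.95440673828125, 125.15966033935547), 87.69844055175781)
fence right part ((636.8073120117188, -18.178558349609375), (416.2138671875, 32.80716323852539), 79.62191009521484)
[274.  169.2] [0.67739372 0.19396612 0.03      ] 10
[325.41666667 177.25      ] [0.64532194 0.01707145 0.03      ] 12
[265.18181818 179.18181818] [0.64326889 0.22474859 0.03      ] 11
[377.36363636 185.09090909] [ 0.61403789 -0.16110225  0.03      ] 11
[262.5 193.5] [0.59378779 0.2344467  0.03      ] 12
tin ((545.3380126953125, -171.67642211914062), (64.66912841796875, 65.10945129394531), 88.2194595336914)
```

```bash
cat > go.py <<'E'
from h import *
from scipy.spatial.transform import Rotation as R
XF=np.array([.9844,-.1757,0]);YF=np.array([.1757,.9844,0]);Z=np.array([0,0,1.])
RX=np.c_[-XF,YF,-Z]   # push +x: tool y along fence, tool x = -xf
RY=np.c_[YF,XF,-Z]    # push +y: tool x = +yf, tool y along xf
def go(xf,yf,z,Rt):
    s=read_state();R0=np.array(s['tcp_rot']);p=np.array(s['position'])
    t=xf*XF+yf*YF+z*Z
    print('t',s['time_s'],'ff',(p@XF).round(4),(p@YF).round(4),p[2].round(4),'F',np.round([np.dot(s['force'],a) for a in (XF,YF,Z)],1),'open',round(s['opening'],2))
    print('shift',np.round(R0.T@(t-p)/.3,4),'turn',np.round(np.degrees(R.from_matrix(R0.T@Rt).as_rotvec())/45,4))
E
python3 -c "
from go import *
go(.400,.1575,.20,RX)"
```

```text
t 0.1 ff 0.1068 0.6151 0.2178 F [1.  0.4 0.7] open 1.0
shift [-1.2241 -1.3353  0.0614] turn [-0.0024 -0.0006 -0.2192]
```

Call:
step_arm(steps=[[-0.09, -0.1, 0, 0, 0, -0.05, 0], [-0.18, -0.2, 0, 0, 0, -0.1, 0], [-0.27, -0.3, 0, 0, 0, -0.15, 0], [-0.36, -0.4, 0, 0, 0, -0.22, 0], [-0.45, -0.5, 0.02, 0, 0, -0.22, 0], [-0.54, -0.6, 0.04, 0, 0, -0.22, 0], [-0.63, -0.7, 0.06, 0, 0, -0.22, 0], [-0.72, -0.8, 0.06, 0, 0, -0.22, 0]])

```text
time_s: 0.77
position: [0.3339, 0.2858, 0.1997]
tcp_rot: [[-0.985, 0.174, -0.002], [0.174, 0.985, -0.001], [0.002, -0.001, -1.0]]
force: [0.1, -0.2, -0.4]
opening: 0.53
grasp_force: 0.0
```

```bash
python3 -c "
from go import *
go(.400,.1575,.20,RX)"
```

```text
t 0.7667 ff 0.2785 0.34 0.1997 F [ 0.1 -0.2 -0.4] open 0.53
shift [-0.4043 -0.609  -0.0009] turn [-0.0019 -0.0023  0.0017]
```

Call:
step_arm(steps=[[-0.07, -0.1, 0, 0, 0, 0, 0], [-0.14, -0.2, 0, 0, 0, 0, 0], [-0.21, -0.3, 0, 0, 0, 0, 0], [-0.28, -0.4, 0, 0, 0, 0, 0], [-0.34, -0.5, 0, 0, 0, 0, 0], [-0.4, -0.6, 0, 0, 0, 0, 0], [-0.4, -0.61, 0, 0, 0, 0, 0], [-0.4, -0.61, 0, 0, 0, 0, 0]])

```text
time_s: 1.43
position: [0.4211, 0.0851, 0.2005]
tcp_rot: [[-0.984, 0.18, -0.0], [0.18, 0.984, 0.0], [0.0, 0.0, -1.0]]
force: [-0.4, 0.8, 0.6]
opening: 0.498
grasp_force: 0.0
```

```bash
python3 -c "
from go import *
c=cap('wrist','w1.png')
go(.400,.1575,.034,RX)"
```

```text
t 1.4833 ff 0.3984 0.1589 0.2004 F [-0.5  0.9  0.3] open 0.5
shift [-0.0059 -0.0047  0.5545] turn [ 0.0004 -0.0019 -0.0025]
```

View pics/w1.png

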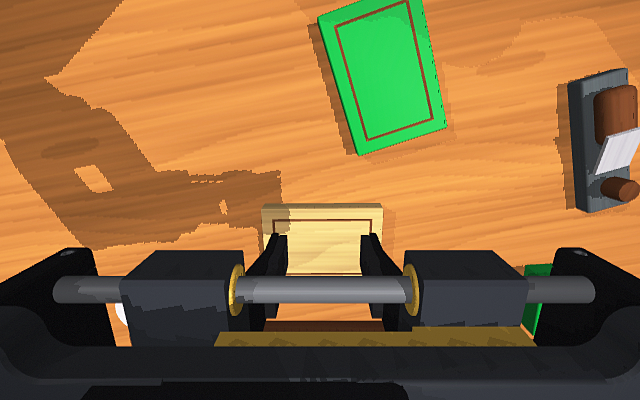

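The wrist view shows the blank's near edge at row 205, columns 262–382, between the finger tips, and the green board at (380,75), close to the descent spot. I'll check the clearance.

```bash
python3 - <<'E'
from m import *; from go import *
c=load('w1.npz')
def ff(u,z): P=ray(c,u,z);print(np.c_[P@XF,P@YF].round(4).tolist())
ff([(262,205),(382,205)],.024)
im=c['image'];h,s,v=cv2.split(cv2.cvtColor(im,cv2.COLOR_RGB2HSV));m=(h>45)&(h<75)&(s>120);m[170:]=0
P=ray(c,biggest(m),.024);print('green',np.array([P@XF,P@YF]).max(1),P[np.argmax(P@XF)]@np.c_[XF,YF])
E
```

```text
[[0.4308, 0.0836], [0.4315, 0.2285]]
green [0.350641  0.2761313] [0.350641   0.21066411]
```

Green's edge is at xf 0.351 and the blank's near edge at about 0.433, so descending at xf 0.402 is clear of both.

Call:
step_arm(steps=[[-0.012, -0.005, 0.1, 0, 0, -0.002, 0], [-0.012, -0.005, 0.2, 0, 0, -0.002, 0], [-0.012, -0.005, 0.3, 0, 0, -0.002, 0], [-0.012, -0.005, 0.4, 0, 0, -0.002, 0], [-0.012, -0.005, 0.48, 0, 0, -0.002, 0], [-0.012, -0.005, 0.53, 0, 0, -0.002, 0], [-0.012, -0.005, 0.555, 0, 0, -0.002, 0], [-0.012, -0.005, 0.555, 0, 0, -0.002, 0]])

```text
time_s: 2.15
position: [0.4223, 0.086, 0.0329]
tcp_rot: [[-0.985, 0.172, -0.004], [0.172, 0.985, 0.0], [0.004, -0.0, -1.0]]
force: [-0.2, 0.3, -0.2]
opening: 0.5
grasp_force: 0.0
```

Call:
step_arm(steps=[[-0.017, 0, 0, 0, 0, 0, 0], [-0.034, 0, 0, 0, 0, 0, 0], [-0.05, 0, 0, 0, 0, 0, 0], [-0.067, 0, 0, 0, 0, 0, 0], [-0.084, 0, 0, 0, 0, 0, 0], [-0.1, 0, 0, 0, 0, 0, 0], [-0.117, 0, 0, 0, 0, 0, 0], [-0.134, 0, 0, 0, 0, 0, 0]])

```text
time_s: 2.82
position: [0.4641, 0.0775, 0.0343]
tcp_rot: [[-0.985, 0.174, 0.0], [0.174, 0.985, -0.0], [-0.0, 0.0, -1.0]]
force: [0.1, 0.7, -0.2]
opening: 0.499
grasp_force: 0.0
```

```bash
python3 -c "
from go import *
go(.490,.1575,.034,RX)"
```

```text
t 2.8167 ff 0.4433 0.1578 0.0343 F [-0.   0.7 -0.2] open 0.5
shift [-0.1556 -0.0015  0.0011] turn [0.     0.0004 0.0024]
```

```bash
cat > bl.py <<'E'
from m import *; from go import *
def blank(fn):
    c=cap('top',fn);im=c['image'];h,s,v=[a.astype(int) for a in cv2.split(cv2.cvtColor(im,cv2.COLOR_RGB2HSV))]
    roi=np.zeros(h.shape,bool);roi[150:245,245:400]=1
    r,P=rect(c,roi&(h>15)&(h<26)&(s<150)&(v>130),.024)
    p=np.array([*r[0],0])/1000;print('blank',p@XF,p@YF,r[1],r[2])
    P=np.c_[P,0*P[:,0]];print('extent xf',(P@XF).min(),(P@XF).max(),'yf',(P@YF).min(),(P@YF).max())
E
python3 -c "
from bl import *
blank('top1.png')"
```

```text
blank 0.5144372977508546 0.15755811091918945 (149.85952758789062, 53.70462417602539) 79.92344665527344
extent xf 0.48762799428051995 0.5413371213787987 yf 0.08263462654700478 0.23248862879502466
```

```bash
python3 -c "
from bl import *
a=cv2.imread('pics/top1.png')[150:270,230:400];c=cap('scene','s1.png')
b=c['image'][120:240,220:390,::-1]
cv2.imwrite('pics/v1.png',np.hstack([cv2.resize(x,(400,283),interpolation=2) for x in (a,b)]))
c=cap('wrist','w2.png')
"
```

```text
(no output)
```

View pics/v1.png

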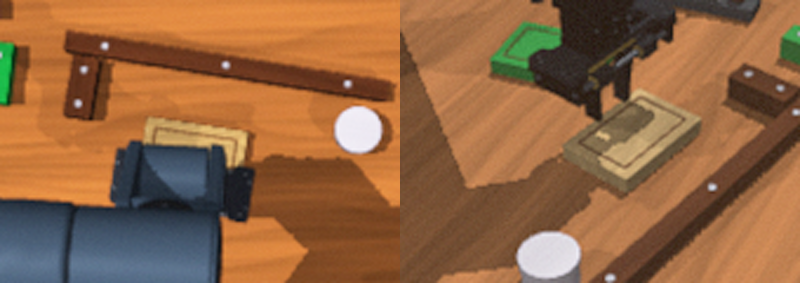

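The left panel shows the blank in front of the hand, not yet visibly moved. The right panel shows the fingers just behind its near edge, down at bench height. I'll push on and watch the offset.

Call:
step_arm(steps=[[-0.015, 0, 0, 0, 0, 0, 0], [-0.03, 0, 0, 0, 0, 0, 0], [-0.045, 0, 0, 0, 0, 0, 0], [-0.06, 0, 0, 0, 0, 0, 0], [-0.075, 0, 0, 0, 0, 0, 0], [-0.09, 0, 0, 0, 0, 0, 0], [-0.1, 0, 0, 0, 0, 0, 0], [-0.1, 0, 0, 0, 0, 0, 0]])

```text
time_s: 3.63
position: [0.4943, 0.0723, 0.0342]
tcp_rot: [[-0.985, 0.174, 0.001], [0.174, 0.985, -0.0], [-0.001, 0.0, -1.0]]
force: [-0.5, -0.7, 0.2]
opening: 0.498
grasp_force: 0.0
```

```bash
python3 -c "
from bl import *
go(.490,.1575,.034,RX)
blank('top2.png')"
```

```text
t 3.6333 ff 0.4738 0.158 0.0342 F [-0.4 -0.7  0.2] open 0.5
shift [-0.0537 -0.0018  0.0008] turn [0.0002 0.0019 0.0026]
blank 0.5305759066972734 0.09492951386642456 (20.637977600097656, 20.71207046508789) 88.71026611328125
extent xf 0.518759879391995 0.5413371213787987 yf 0.08421261429974285 0.10671540390615127
```

```bash
python3 -c "
from bl import *
a=cv2.imread('pics/top2.png')[150:270,230:400];c=cap('scene','s2.png')
b=c['image'][120:240,220:390,::-1]; w=cap('wrist','w3.png')['image'][:,:,::-1]
cv2.imwrite('pics/v2.png',np.vstack([np.hstack([cv2.resize(x,(400,283),interpolation=2) for x in (a,b)]),cv2.resize(w[80:280,100:580],(800,310))]))
"
```

```text
(no output)
```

View pics/v2.png

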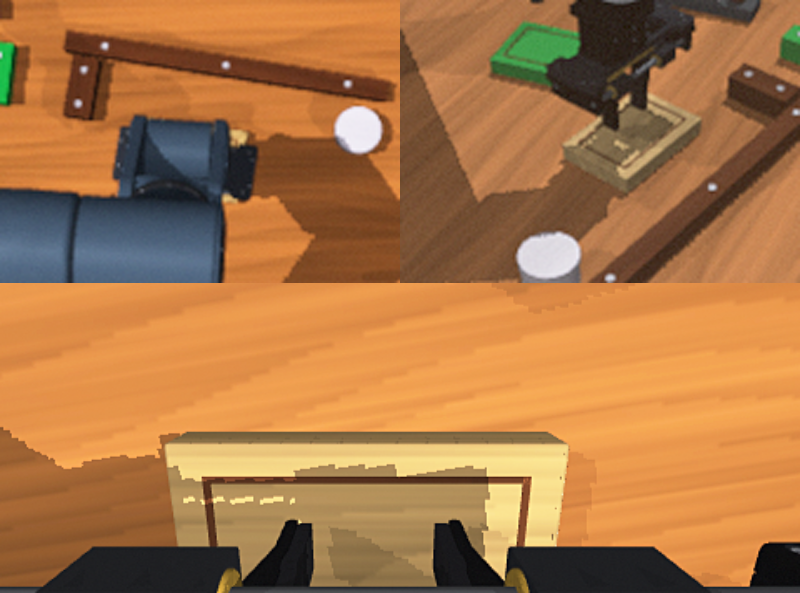

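Panels show the fingers hovering over the blank's top: they are above 24 mm even though the tips should be at 9 mm. So the tips stand less far ahead of the TCP than stated. I'll back off and find the bench by touch.

Call:
step_arm(steps=[[0.05, 0, 0, 0, 0, 0, 0], [0.1, 0, 0, 0, 0, 0, 0], [0.15, 0, 0, 0, 0, 0, 0], [0.2, 0, 0, 0, 0, 0, 0], [0.25, 0, 0, 0, 0, 0, 0], [0.25, 0, 0, 0, 0, 0, 0], [0.25, 0, 0.02, 0, 0, 0, 0], [0.25, 0, 0.03, 0, 0, 0, 0]])

```text
time_s: 4.45
position: [0.4208, 0.0854, 0.0248]
tcp_rot: [[-0.985, 0.174, 0.002], [0.174, 0.985, -0.0], [-0.002, 0.0, -1.0]]
force: [-0.0, 0.1, 0.2]
opening: 0.498
grasp_force: 0.0
```

```bash
python3 - <<'E'
from bl import *
go(.400,.1575,.025,RX)
blank('top3.png')
c=cap('scene','s3.png');print(c['T'][:3,3],c['f'])
# where tips would project, for several heights
s=read_state();p=np.array(s['position']);R0=np.array(s['tcp_rot']);Ti=np.linalg.inv(c['T'])
for sg in (-1,1):
  for d in (0,.025):
    q=Ti@np.r_[p+R0@[0,sg*.026,d],1];print(sg,d,c['f']*q[:2]/q[2]+[c['cx'],c['cy']])
a=c['image'][60:210,220:370,::-1];cv2.imwrite('pics/v3.png',cv2.resize(a,(600,600),interpolation=2))
E
```

```text
t 4.45 ff 0.3993 0.158 0.0248 F [-0.   0.   0.2] open 0.5
shift [-0.0024 -0.0017 -0.0005] turn [0.0003 0.0031 0.0028]
blank 0.4904789199195862 0.1576837912261963 (150.67999267578125, 101.62336730957031) 79.92344665527344
extent xf 0.4397143277432745 0.5413371213787987 yf 0.08234981603279216 0.23304519699546852
[ 0.96186844 -0.69447847  0.74930763] 385.65342644806424
-1 0 [290.36993909 167.36219988]
-1 0.025 [290.91542247 173.76112543]
1 0 [301.75084814 159.29404302]
1 0.025 [302.12550233 165.6508444 ]
```

View pics/v3.png

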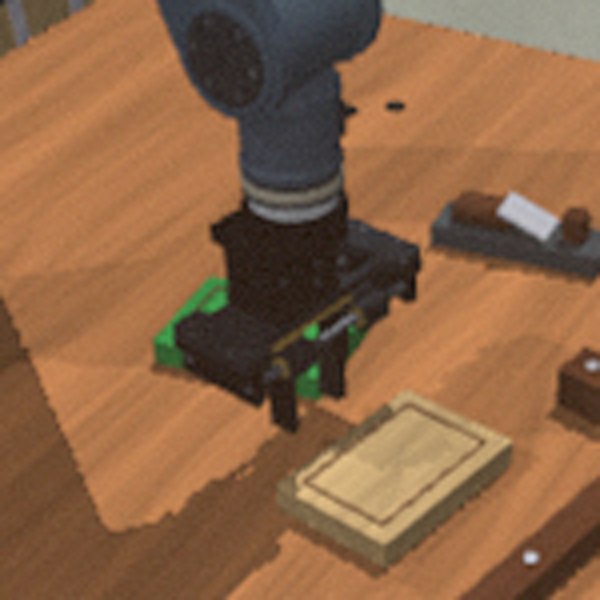

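The crop shows the tips at (290,430), i.e. image (292,167). That matches the TCP point itself, not 25 mm ahead, so the tips are roughly at TCP level. I'll descend gently while checking force.

Call:
step_arm(steps=[[0, 0, 0.01, 0, 0, 0, 0], [0, 0, 0.02, 0, 0, 0, 0], [0, 0, 0.03, 0, 0, 0, 0], [0, 0, 0.04, 0, 0, 0, 0], [0, 0, 0.045, 0, 0, 0, 0], [0, 0, 0.05, 0, 0, 0, 0], [0, 0, 0.05, 0, 0, 0, 0]])

```text
time_s: 5.13
position: [0.419, 0.0855, 0.0099]
tcp_rot: [[-0.985, 0.174, -0.0], [0.174, 0.985, 0.0], [0.0, -0.0, -1.0]]
force: [-0.1, 0.4, 0.3]
opening: 0.5
grasp_force: 0.0
```

Call:
step_arm(steps=[[-0.02, 0, 0, 0, 0, 0, 0], [-0.04, 0, 0, 0, 0, 0, 0], [-0.055, 0, 0, 0, 0, 0, 0], [-0.07, 0, 0, 0, 0, 0, 0], [-0.085, 0, 0, 0, 0, 0, 0], [-0.1, 0, 0, 0, 0, 0, 0], [-0.115, 0, 0, 0, 0, 0, 0], [-0.13, 0, 0, 0, 0, 0, 0]])

```text
time_s: 5.8
position: [0.4564, 0.0789, 0.0101]
tcp_rot: [[-0.985, 0.173, -0.003], [0.173, 0.985, 0.0], [0.003, -0.0, -1.0]]
force: [-3.5, 0.3, 2.8]
opening: 0.503
grasp_force: 1.4
```

```bash
python3 -c "
from bl import *
go(.500,.1575,.010,RX)
blank('top4.png')"
```

```text
t 5.8 ff 0.4354 0.1578 0.0101 F [-3.4 -0.3  2.8] open 0.5
shift [-0.2151 -0.0016 -0.0004] turn [-0.0004 -0.0039  0.0029]
blank 0.5164407367973327 0.157462564743042 (150.20272827148438, 72.32267761230469) 79.91773986816406
extent xf 0.48031569083973513 0.5526461389800511 yf 0.08234981603279216 0.2325490647652857
```

It's pushing now: the far edge moved to 0.5526 with 3.4 N. It's due to meet the fence at about TCP xf 0.500.

Call:
step_arm(steps=[[-0.025, 0, 0, 0, 0, 0, 0], [-0.05, 0, 0, 0, 0, 0, 0], [-0.075, 0, 0, 0, 0, 0, 0], [-0.1, 0, 0, 0, 0, 0, 0], [-0.125, 0, 0, 0, 0, 0, 0], [-0.15, 0, 0, 0, 0, 0, 0], [-0.17, 0, 0, 0, 0, 0, 0], [-0.19, 0, 0, 0, 0, 0, 0]])

```text
time_s: 6.52
position: [0.5144, 0.0687, 0.0101]
tcp_rot: [[-0.985, 0.174, -0.0], [0.174, 0.985, 0.0], [0.0, -0.0, -1.0]]
force: [-2.2, 0.6, 0.5]
opening: 0.501
grasp_force: 1.1
```

Call:
step_arm(steps=[[-0.008, 0, 0, 0, 0, 0, 0], [-0.016, 0, 0, 0, 0, 0, 0], [-0.023, 0, 0, 0, 0, 0, 0], [-0.028, 0, 0, 0, 0, 0, 0], [-0.028, 0, 0, 0, 0, 0, 0]])

```text
time_s: 6.93
position: [0.5202, 0.0677, 0.0101]
tcp_rot: [[-0.985, 0.174, -0.004], [0.174, 0.985, 0.0], [0.004, -0.0, -1.0]]
force: [-4.9, 0.9, 3.7]
opening: 0.502
grasp_force: 2.3
```

```bash
python3 -c "
from bl import *
go(.500,.1575,.010,RX)
blank('top5.png')"
```

```text
t 6.9333 ff 0.5002 0.1581 0.0101 F [-5.   0.   3.7] open 0.5
shift [ 0.0009 -0.002   0.0003] turn [-0.0002 -0.0046  0.0027]
blank 0.5823528532752991 0.15770216789245606 (150.09121704101562, 70.75041198730469) 80.01654815673828
extent xf 0.5471140128969477 0.6178687247120338 yf 0.08267948278114308 0.23280463484060535
```

Call:
step_arm(steps=[[-0.004, 0, 0, 0, 0, 0, 0], [-0.008, 0, 0, 0, 0, 0, 0], [-0.012, 0, 0, 0, 0, 0, 0], [-0.012, 0, 0, 0, 0, 0, 0]])

```text
time_s: 7.32
position: [0.5202, 0.0677, 0.0099]
tcp_rot: [[-0.985, 0.173, -0.011], [0.173, 0.985, 0.001], [0.011, -0.001, -1.0]]
force: [-9.8, 1.9, 7.1]
opening: 0.5
grasp_force: 4.8
```

Snug on the fence (9.8 N, no motion). Backing off, lifting, and turning a quarter for the end push.

Call:
step_arm(steps=[[0.03, 0, 0, 0, 0, 0, 0], [0.07, 0, 0, 0, 0, 0, 0], [0.08, 0, -0.05, 0, 0, 0, 0], [0.08, 0, -0.18, 0, 0, 0, 0], [0.08, 0, -0.3, 0, 0, 0, 0], [0.08, 0, -0.4, 0, 0, 0, 0], [0.08, 0, -0.4, 0, 0, 0, 0]])

```text
time_s: 7.9
position: [0.508, 0.0705, 0.136]
tcp_rot: [[-0.985, 0.173, 0.017], [0.173, 0.985, -0.002], [-0.017, 0.001, -1.0]]
force: [1.6, 0.6, 0.2]
opening: 0.497
grasp_force: 0.0
```

```bash
python3 -c "
from bl import *
go(.565,.05,.13,RY)
blank('top6.png')"
```

```text
t 7.9 ff 0.4877 0.1586 0.136 F [1.5 0.9 0.2] open 0.5
shift [-0.2561 -0.3629  0.0237] turn [0.0184 0.0155 2.0032]
blank 0.5803799627983094 0.15804928705749513 (150.82057189941406, 74.17829132080078) 79.74943542480469
extent xf 0.5431686385791932 0.6175939138477698 yf 0.08267948278114308 0.23348331702101185
```

Call:
step_arm(steps=[[-0.04, -0.06, 0, 0, 0, 0.15, 0], [-0.08, -0.12, 0, 0, 0, 0.3, 0], [-0.12, -0.18, 0, 0, 0, 0.45, 0], [-0.16, -0.24, 0, 0, 0, 0.6, 0], [-0.2, -0.3, 0, 0, 0, 0.75, 0], [-0.25, -0.36, 0, 0, 0, 0.9, 0], [-0.25, -0.36, 0, 0, 0, 1, 0], [-0.25, -0.36, 0, 0, 0, 1, 0]])

```text
time_s: 8.62
position: [0.5581, -0.0501, 0.1288]
tcp_rot: [[-0.571, 0.821, 0.001], [0.821, 0.571, -0.0], [-0.001, 0.001, -1.0]]
force: [-0.4, -0.1, 0.7]
opening: 0.5
grasp_force: 0.0
```

Call:
step_arm(steps=[[0, 0, 0, 0, 0, 0.15, 0], [0, 0, 0, 0, 0, 0.3, 0], [0, 0, 0, 0, 0, 0.45, 0], [0, 0, 0, 0, 0, 0.6, 0], [0, 0, 0, 0, 0, 0.75, 0], [0, 0, 0, 0, 0, 0.9, 0], [0, 0, 0, 0, 0, 1, 0], [0, 0, 0, 0, 0, 1, 0]])

```text
time_s: 9.28
position: [0.5565, -0.0477, 0.1292]
tcp_rot: [[0.172, 0.985, -0.001], [0.985, -0.172, 0.0], [0.0, -0.001, -1.0]]
force: [-0.6, 0.5, 0.5]
opening: 0.495
grasp_force: 0.0
```

```bash
python3 -c "
from bl import *
go(.565,.045,.01,RY);print(read_state()['joint_positions'])
blank('top7.png')"
```

```text
t 9.2833 ff 0.5562 0.0508 0.1292 F [-0.7  0.4  0.5] open 0.5
shift [-0.0195  0.0295  0.3973] turn [-0.0012 -0.0002  0.0048]
[-1.63650398e+01  3.21350208e+01  9.64692835e+01  2.82302782e-03
  5.14488704e+01 -6.46341614e+00]
blank 0.5644438708709717 0.17981683592529296 (106.27083587646484, 106.04190063476562) 79.65675354003906
extent xf 0.5113758984205433 0.6175939138477698 yf 0.12654728286656203 0.23304519699546852
```

Call:
step_arm(steps=[[-0.02, 0.03, 0.1, 0, 0, 0.005, 0], [-0.02, 0.03, 0.2, 0, 0, 0.005, 0], [-0.02, 0.03, 0.28, 0, 0, 0.005, 0], [-0.02, 0.03, 0.34, 0, 0, 0.005, 0], [-0.02, 0.03, 0.37, 0, 0, 0.005, 0], [-0.02, 0.03, 0.39, 0, 0, 0.005, 0], [-0.02, 0.03, 0.397, 0, 0, 0.005, 0], [-0.02, 0.03, 0.397, 0, 0, 0.005, 0]])

```text
time_s: 10.0
position: [0.5651, -0.0559, 0.0112]
tcp_rot: [[0.176, 0.984, 0.0], [0.984, -0.176, -0.0], [-0.0, 0.0, -1.0]]
force: [-0.0, -0.0, -0.3]
opening: 0.495
grasp_force: 0.0
```

Call:
step_arm(steps=[[0.02, 0, 0, 0, 0, 0, 0], [0.04, 0, 0, 0, 0, 0, 0], [0.06, 0, 0, 0, 0, 0, 0], [0.08, 0, 0, 0, 0, 0, 0], [0.1, 0, 0, 0, 0, 0, 0], [0.12, 0, 0, 0, 0, 0, 0], [0.14, 0, 0, 0, 0, 0, 0], [0.15, 0, 0, 0, 0, 0, 0]])

```text
time_s: 10.67
position: [0.5732, -0.0109, 0.0113]
tcp_rot: [[0.177, 0.984, 0.001], [0.984, -0.177, -0.0], [-0.0, 0.001, -1.0]]
force: [-0.2, -2.5, 3.2]
opening: 0.501
grasp_force: 1.3
```

```bash
python3 -c "
from bl import *
go(.565,.152,.01,RY)
blank('top8.png')"
```

```text
t 10.6667 ff 0.5662 0.09 0.0113 F [ 0.2 -2.5  3.2] open 0.5
shift [ 0.2068 -0.0045  0.0043] turn [ 0.001   0.0002 -0.0013]
blank 0.5670695802238465 0.21097328853454592 (83.08561706542969, 100.93702697753906) 79.23780822753906
extent xf 0.5165621882225215 0.6173304100003772 yf 0.1692608207322606 0.252848078656334
```

Pushing at 2.5 N, with the far long edge still on the fence. About 61 mm remain.

Call:
step_arm(steps=[[0.022, 0, 0, 0, 0, 0, 0], [0.046, 0, 0, 0, 0, 0, 0], [0.07, 0, 0, 0, 0, 0, 0], [0.094, 0, 0, 0, 0, 0, 0], [0.118, 0, 0, 0, 0, 0, 0], [0.142, 0, 0, 0, 0, 0, 0], [0.162, 0, 0, 0, 0, 0, 0], [0.18, 0, 0, 0, 0, 0, 0]])

```text
time_s: 11.38
position: [0.5824, 0.0424, 0.011]
tcp_rot: [[0.177, 0.984, -0.0], [0.984, -0.177, -0.0], [-0.0, -0.0, -1.0]]
force: [-0.5, -2.1, 2.8]
opening: 0.499
grasp_force: 1.5
```

Call:
step_arm(steps=[[0.008, 0, 0, 0, 0, 0, 0], [0.016, 0, 0, 0, 0, 0, 0], [0.022, 0, 0, 0, 0, 0, 0], [0.028, 0, 0, 0, 0, 0, 0], [0.028, 0, 0, 0, 0, 0, 0]])

```text
time_s: 11.8
position: [0.5835, 0.0484, 0.011]
tcp_rot: [[0.176, 0.984, -0.001], [0.984, -0.176, -0.002], [-0.002, -0.001, -1.0]]
force: [-1.4, -7.2, 2.6]
opening: 0.498
grasp_force: 3.7
```

```bash
python3 -c "
from bl import *
go(.565,.152,.01,RY)
blank('top9.png')"
```

```text
t 11.8 ff 0.5659 0.1502 0.011 F [-0.1 -7.3  2.6] open 0.5
shift [ 0.0061 -0.0031  0.0035] turn [-0.001  0.003 -0.001]
blank 0.5641879249267578 0.27759887493896485 (69.71062469482422, 106.1279067993164) 79.20573425292969
extent xf 0.5114785762014763 0.6173225081835798 yf 0.24254112512884787 0.3129612914063911
```

Force has risen at the stop; one small press to confirm, then back off and lift.

Call:
step_arm(steps=[[0.005, 0, 0, 0, 0, 0, 0], [0.01, 0, 0, 0, 0, 0, 0], [0.012, 0, 0, 0, 0, 0, 0], [0.012, 0, 0, 0, 0, 0, 0]])

```text
time_s: 12.18
position: [0.5835, 0.0486, 0.0111]
tcp_rot: [[0.175, 0.985, -0.003], [0.985, -0.175, -0.006], [-0.007, -0.002, -1.0]]
force: [-4.1, -18.0, 3.6]
opening: 0.5
grasp_force: 9.2
```

Call:
step_arm(steps=[[-0.04, 0, 0, 0, 0, 0, 0], [-0.08, 0, 0, 0, 0, 0, 0], [-0.09, 0, -0.05, 0, 0, 0, 0], [-0.09, 0, -0.18, 0, 0, 0, 0], [-0.09, 0, -0.3, 0, 0, 0, 0], [-0.09, 0, -0.4, 0, 0, 0, 0], [-0.2, 0, -0.45, 0, 0, 0, 0], [-0.3, 0, -0.5, 0, 0, 0, 0]])

```text
time_s: 12.85
position: [0.5691, -0.0347, 0.1629]
tcp_rot: [[0.174, 0.985, 0.003], [0.985, -0.174, 0.0], [0.001, 0.003, -1.0]]
force: [-0.8, -0.6, 0.5]
opening: 0.503
grasp_force: 0.0
```

```bash
python3 -c "
from bl import *
go(.470,.2389,.15,RX)
blank('top10.png')
a=cv2.imread('pics/top10.png')[140:260,200:400];cv2.imwrite('pics/v4.png',cv2.resize(a,(800,480),interpolation=2))"
```

```text
t 12.85 ff 0.5663 0.0658 0.1629 F [-0.7 -0.8  0.5] open 0.5
shift [ 0.5772 -0.3206  0.0426] turn [ 3.8000e-03  1.8000e-03 -1.9984e+00]
blank 0.5643679172363282 0.23766571707153322 (150.3430938720703, 106.19550323486328) 79.71172332763672
extent xf 0.5110891032352586 0.6175862215522877 yf 0.1624417538750748 0.3129612914063911
```

View pics/v4.png

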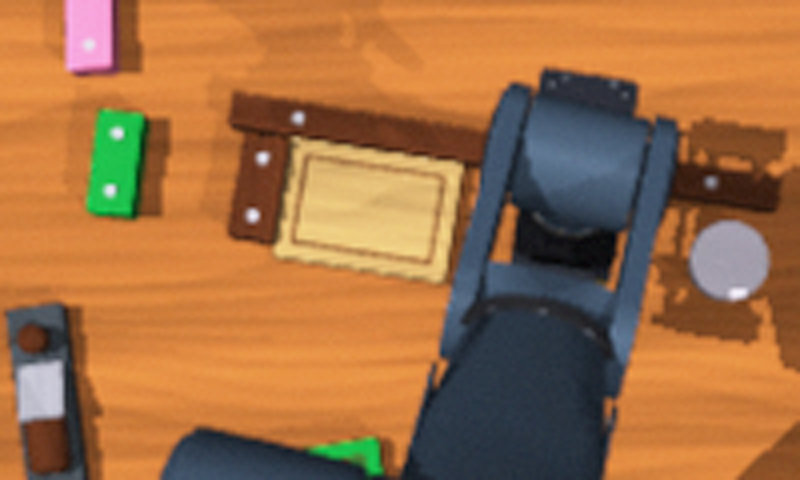

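The view shows the blank at about (370,210), tight against the fence above and the stop on its left; the tin is unmoved at (730,260). I'll finish with one light nudge toward the fence to take out any sub-millimetre gap left by the end push.

Call:
step_arm(steps=[[0.07, -0.04, 0, 0, 0, -0.15, 0], [0.14, -0.08, 0, 0, 0, -0.3, 0], [0.21, -0.12, 0, 0, 0, -0.45, 0], [0.28, -0.16, 0, 0, 0, -0.6, 0], [0.35, -0.2, 0, 0, 0, -0.75, 0], [0.42, -0.24, 0, 0, 0, -0.9, 0], [0.5, -0.28, 0, 0, 0, -1, 0], [0.577, -0.32, 0, 0, 0, -1, 0]])

```text
time_s: 13.57
position: [0.5039, 0.1535, 0.1606]
tcp_rot: [[-0.572, 0.82, -0.001], [0.82, 0.572, 0.001], [0.001, -0.0, -1.0]]
force: [0.4, 0.2, -0.5]
opening: 0.498
grasp_force: 0.0
```

Call:
step_arm(steps=[[0, 0, 0, 0, 0, -0.15, 0], [0, 0, 0, 0, 0, -0.3, 0], [0, 0, 0, 0, 0, -0.45, 0], [0, 0, 0, 0, 0, -0.6, 0], [0, 0, 0, 0, 0, -0.75, 0], [0, 0, 0, 0, 0, -0.9, 0], [0, 0, 0, 0, 0, -1, 0], [0, 0, 0, 0, 0, -1, 0]])

```text
time_s: 14.23
position: [0.5044, 0.1524, 0.1606]
tcp_rot: [[-0.984, 0.177, -0.001], [0.177, 0.984, 0.001], [0.001, 0.001, -1.0]]
force: [0.1, -0.2, 0.1]
opening: 0.501
grasp_force: 0.0
```

```bash
python3 -c "
from go import *
go(.475,.235,.011,RX)"
```

```text
t 14.2333 ff 0.4698 0.2386 0.1606 F [ 0.2 -0.2  0.1] open 0.5
shift [-0.0178 -0.0125  0.4987] turn [ 0.001  -0.0013 -0.0014]
```

Call:
step_arm(steps=[[-0.015, -0.01, 0.1, 0, 0, 0, 0], [-0.015, -0.01, 0.2, 0, 0, 0, 0], [-0.015, -0.01, 0.3, 0, 0, 0, 0], [-0.015, -0.01, 0.4, 0, 0, 0, 0], [-0.015, -0.01, 0.45, 0, 0, 0, 0], [-0.015, -0.01, 0.48, 0, 0, 0, 0], [-0.015, -0.01, 0.498, 0, 0, 0, 0], [-0.015, -0.01, 0.498, 0, 0, 0, 0]])

```text
time_s: 14.9
position: [0.5084, 0.1484, 0.0109]
tcp_rot: [[-0.984, 0.179, -0.001], [0.179, 0.984, 0.0], [0.001, -0.0, -1.0]]
force: [0.7, 0.4, 0.0]
opening: 0.497
grasp_force: 0.0
```

Call:
step_arm(steps=[[-0.025, 0, 0, 0, 0, 0, 0], [-0.05, 0, 0, 0, 0, 0, 0], [-0.065, 0, 0, 0, 0, 0, 0], [-0.075, 0, 0, 0, 0, 0, 0], [-0.085, 0, 0, 0, 0, 0, 0], [-0.092, 0, 0, 0, 0, 0, 0], [-0.096, 0, 0, 0, 0, 0, 0], [-0.096, 0, 0, 0, 0, 0, 0]])

```text
time_s: 15.57
position: [0.5342, 0.1435, 0.0115]
tcp_rot: [[-0.984, 0.178, -0.006], [0.178, 0.984, 0.0], [0.006, -0.001, -1.0]]
force: [-3.3, 0.7, 3.6]
opening: 0.499
grasp_force: 2.4
```

Call:
step_arm(steps=[[-0.006, 0, 0, 0, 0, 0, 0], [-0.012, 0, 0, 0, 0, 0, 0], [-0.012, 0, 0, 0, 0, 0, 0]])

```text
time_s: 15.82
position: [0.5342, 0.1434, 0.0113]
tcp_rot: [[-0.984, 0.178, -0.013], [0.178, 0.984, 0.0], [0.013, -0.002, -1.0]]
force: [-9.4, 3.5, 7.4]
opening: 0.499
grasp_force: 5.0
```

Call:
step_arm(steps=[[0.04, 0, 0, 0, 0, 0, 0], [0.09, 0, 0, 0, 0, 0, 0], [0.1, 0, -0.05, 0, 0, 0, 0], [0.12, 0, -0.18, 0, 0, 0, 0], [0.15, 0, -0.3, 0, 0, 0, 0], [0.2, 0, -0.4, 0, 0, 0, 0], [0.2, 0, -0.5, 0, 0, 0, 0], [0.2, 0, -0.5, 0, 0, 0, 0]])

```text
time_s: 16.48
position: [0.4851, 0.1539, 0.1672]
tcp_rot: [[-0.984, 0.177, 0.013], [0.177, 0.984, 0.001], [-0.012, 0.003, -1.0]]
force: [0.7, -0.7, 0.1]
opening: 0.5
grasp_force: 0.0
```

```bash
python3 -c "
from bl import *
go(.470,.2389,.15,RX)
blank('top11.png')
a=cv2.imread('pics/top11.png')[140:280,200:400];cv2.imwrite('pics/v5.png',cv2.resize(a,(800,560),interpolation=2))"
```

```text
t 16.4833 ff 0.4505 0.2367 0.1672 F [ 0.8 -0.5  0.1] open 0.5
shift [-0.064   0.0071  0.0581] turn [ 0.0039  0.0157 -0.0012]
blank 0.5648691041824342 0.23706512841186522 (149.1090850830078, 106.00080871582031) 79.65660858154297
extent xf 0.5116166336772994 0.6178575232431386 yf 0.1624417538750748 0.3114154787367348
```

View pics/v5.png

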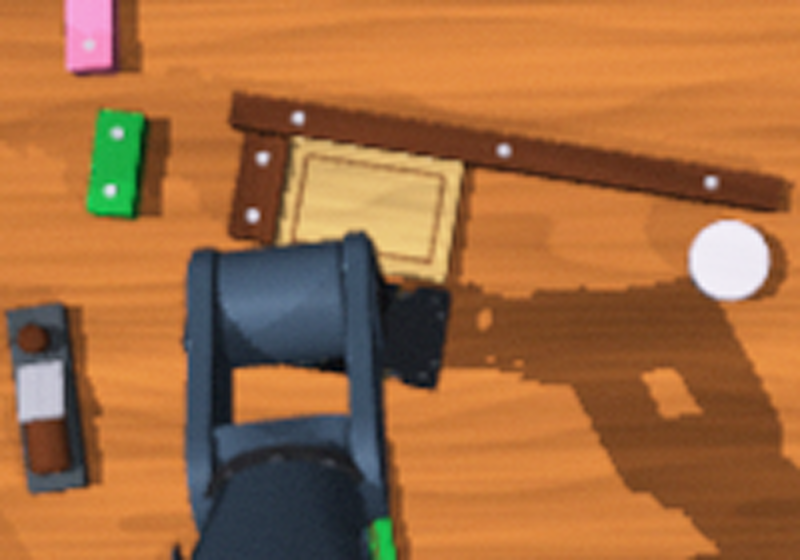

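The final view shows the blank flush with the fence and the stop. Its right end is unchanged at yf 0.1624, the tin and plane haven't moved, and the hand is raised clear. Handing in.

```bash
python3 -c "
from rig import *
print(hand_in())"
```

```text
the job is handed in; nothing more can be done
None
```

I pushed the blank snug into the corner, with one long edge on the fence and one end against the stop, then let go and handed the job in at about 16.5 s; in the final view the tin and plane had not moved, and the arm never went near the try square.

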